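Clamp the lid of a bench pressure filter with its folding crank

TASK

Close the steel pressure filter on the bench: unfold the red crank grip until it stands fully upright, then wind the crank clockwise with it until the screw bears firmly on the glass lid. Firm means a pull of about 10 N at the grip while turning; do not overtighten, the lid cracks. Let go, leave the grip standing, and do not disturb the other things on the bench.

Things in the scene. Friction and masses are not known exactly. Their poses are not given: they have to be found in the camera images.
- vessel: Stainless pressure filter, 120 mm in diameter, fixed on the bench on three legs; gauge on its -x side, outlet cock on +x. On its flange (115 mm up) lies a red gasket and a glass lid, 136 mm in diameter, with a 40 mm steel boss, top 141 to 147 mm up: the gasket's thickness differs each time and must be felt; the lid does not visibly sink. Origin: on the bench under its centre, z up.
- yoke: Blue crossbar (32 x 208 mm, top 188 mm above the bench, end nuts to 199 mm) on two rods 85 mm either side of the centre, along y. It carries the upright clamping screw, with its foot (28 mm in diameter) below and the crank on top. Same origin and axes as the vessel; the screw axis is its z axis.
- crank_hub (a point): Crank centre on the screw axis, at the top face of the arm (aluminium bar 18 mm wide, 9 mm thick), about 231 mm above the bench at first. x points along the arm to the grip's pivot, z up. Turned clockwise from above, crank, grip and foot sink together by 8 mm a turn. The foot starts 2 to 12 mm above the lid's boss: a quarter turn to one and a half turns.
- grip_pivot (a point): Hinge pin of the folding grip, 85 mm out from the screw axis and 12 mm above the arm's top face. Same axes as crank_hub; the hinge axis is y (level, across the arm).
- grip_mid (a point): Middle of the red grip, 42 mm from its pin: a round sleeve 24 mm in diameter, from 12 to 66 mm from the pin, that spins freely on its spindle, so a hand can keep its orientation while cranking. Folded, it lies flat on the arm, free end towards the hub, 3 mm wider than the arm on each side; upright, it stands straight up from the pin. -x points from the pin to the free end.
- grip (a joint): Fold angle of the grip: 0 = flat on the arm, 1.571 = upright against its stop. The hinge is stiff: the grip stays at any angle it is left at, and swinging it takes 1 to 3 N at its middle (more when it must turn between tightly gripping pads).
- crank (a joint): Crank angle (rad), grows clockwise from above (tightening); -1.5 to 1.5 at first. Pull at the grip along its path while turning slowly: 2 N running free; once the foot bears it climbs about 9 N per rad of crank: 7 N means 50 N of clamping, 10 N 80 N, 13 N 115 N, 19 N 180 N. Once the hand stops, the pull that remains reads 2 to 6 N lower. The screw holds itself where it is left.
- wash_bottle: Bystander: white wash bottle with blue spout, 66 mm in diameter, 175 mm tall; origin under its base.
- amber_bottle: Bystander: amber reagent bottle, 66 mm in diameter, 140 mm tall; origin under its base.
- beaker: Bystander: glass beaker, 68 mm in diameter, 90 mm tall; origin under its base.
- flask: Bystander: conical flask, 80 mm in diameter, 116 mm tall; origin under its base.
- spare_gasket: Bystander: red silicone ring, 133 mm in diameter, 8 mm thick, flat on the bench; origin under its centre.
- spanner: Bystander: steel spanner, 160 mm long, flat on the bench; origin under its middle.
- petri_dish: Bystander: glass dish, 94 mm in diameter, 16 mm tall; origin under its base.

How it is judged (in metres and radians):
On the way, in this order (a step that is already met when the one before it is completed fails the run):
1. the grip is unfolded until it stands upright at its stop (value of joint grip above 1.45 rad), for 0.2 s.
2. with the grip standing, the crank is wound until the screw bears firmly on the lid (value of joint grip above 1.25 rad and contact force between yoke and vessel above 50 N), for 0.3 s.
At the end, for the whole second after the job is handed in: The screw (yoke) presses on the vessel's lid with 50 to 180 N, the crank is at rest and the grip still stands within about 18 degrees of upright (all of step 2 and contact force between yoke and vessel below 180 N and velocity of joint crank between -0.05 and 0.05 rad/s); the robot touches nothing.
It fails at once if the lid is overtightened (more than 225 N): it cracks (contact force between yoke and vessel above 225 N).
It fails at once if a bystander is moved by more than 30 mm (distance of any of wash_bottle, amber_bottle, beaker, flask, spare_gasket, spanner, petri_dish from where it was at the start of the episode above 0.03 m).
It also fails if it takes over 64 s, if anything falls off the work surface, if the arm or the gripper's body presses on something with over 40 N, if the wrist force passes 120 N, or if a joint passes its speed limit or range.

ROBOT

A 6-joint arm with a two-finger parallel gripper is mounted at the origin on the work surface. World frame = base frame: x ahead of the robot, y to its left, z up, the work surface at z = 0. Lengths are in mm, angles in rad, forces in N, time in s.
With the tool pointing down it reaches from about 300 to 775 mm from the base axis. Payload 14.6 kg.
Tool frame: the origin (TCP) lies at the very end of the fingers, on their centre line; the grasp point (between the pads) lies 19 mm behind it; z points along the fingers, y is the line along which they close (so a half turn about z gives the same grasp; the last joint's range is limited). The gripper opens to 94 mm and grips with 3 to 60 N. Pads are 16 mm wide; open, the fingers measure 119 mm over their backs; the gripper's body (75 mm by 177 mm) begins 78 mm behind the grasp point.
Start: joints at [-1.414, 0.3, 1.521, -0, 1.321, -0.067], TCP at [122.059, -536.275, 205.446] pointing down, gripper open.
Joint ranges: [-3.03, 3.03], [-0.79, 2.21], [0.23, 2.52], [-1.04, 4.18], [0, 3.07], [-2.55, 2.55]. Speed limits (rad/s): [2.22, 2.22, 2.57, 3.14, 3.14, 3.14].

INTERFACE

Orientations are given as [roll, pitch, yaw] about the fixed x, y, z axes, in that order (R = Rz(yaw) Ry(pitch) Rx(roll)).
In Python, from cell import manip, optics gives the robot as it stands.
- The arm moves only by the shell command python3 -m crank 'ROWS' [FORCE]. ROWS is JSON, a list of rows, each a list of 7 numbers: the opening in per cent of the stroke, from 0 (shut) to 100 (fully open), then the shift along the tool's x, y, z in mm, then the turn, a rotation vector about the tool's x, y, z in rad. A call has 1 to 10 rows; each row is the pose to reach, as a shift and turn from the pose commanded when the call began, along the tool's axes at that moment; what a row does not reach only later rows make up. A row lasts 1/10 s, in which the tool goes at most 50 mm and 8.59 degrees, less where a joint would pass 70% of its speed; a pose out of reach is approached as far as the arm can. A call with a gripper value outside its range is refused whole. The fingers move at their own pace and stop on an object; FORCE is the grip in N (left out, the last holds). Time passes only in rows, so rows that repeat a pose let the fingers close. It gives the time, the measured TCP pose, the force, the opening and the grip force at its end, in the units of the state.
- manip.read_state(): the state, without advancing time (a new reading comes with each control period).
- optics.camera(name): name is "scene" or "top"; returns (picture, depth): 400x640x3 uint8, red, green, blue; 400x640 float32, mm along the optical axis (not along the pixel's ray), 0 where there is no reading.
- optics.calibration(name): a dict with "camera_matrix" (3x3 intrinsics, pixels), "R" (3x3) and "t" (3): a world point X has camera coordinates R X + t. Camera axes: x right, y down, z forward; pixel columns grow to the right and rows downward; lengths in mm; the calibration is good to about 2 mm. A picture is of the moment at which its call begins. calibration takes no time and is no camera call.
- manip.sign_off(): hands the job in; it is judged then, once.
The state is a dict: "clock": time; "joints": joint angles; "qd": joint speeds; "effort": joint torques, N m; "eef_pos": TCP position; "eef_rot": TCP orientation; "wrist_force": force on the tool from outside, world axes, zero at the start; "moment": the same for the moment, N m; "finger_gap": finger opening in mm; "finger_force": force on a finger pad.
Only numpy, scipy, OpenCV 4.12 (cv2) and the standard library are available. Lean on these libraries where they do the work, as an engineer would, in place of code of your own. Each camera call takes 0.05 s, during which the arm holds its last target. There are 200 camera calls.

## Working session

There is one attempt and no reset: what is moved stays moved. The work goes in short steps, Python scripts to look and compute and a shell command to move; the robot and the scene stay as the last step left them, time stands still between calls to the robot, and variables do not carry over. Pictures are saved under pics/ and viewed, at most 10 in all, crops included, and the job is handed in when it is done.

```bash
ls; mkdir -p pics
python3 - <<'E'
from cell import manip, optics
import cv2, numpy as np
s=manip.read_state(); print({k:np.round(v,3).tolist() for k,v in s.items()})
for n in("scene","top"):
    p,d=optics.camera(n); cv2.imwrite(f"pics/{n}0.png",p[...,::-1]); np.save(f"pics/{n}0.npy",d)
    c=optics.calibration(n); print(n,{k:np.round(v,3).tolist() for k,v in c.items()})
E
```

```text
pics
{'clock': 0.0, 'joints': [-1.414, 0.3, 1.522, -0.0, 1.321, -0.067], 'qd': [0.0, 0.001, -0.001, -0.0, 0.001, -0.0], 'effort': [-0.001, -53.18, -35.273, 0.071, 0.024, -0.0], 'eef_pos': [122.009, -536.024, 204.876], 'eef_rot': [-3.14, -0.0, 0.224], 'wrist_force': [0.58, 0.186, -0.225], 'moment': [0.008, 0.028, 0.009], 'finger_force': 0.0, 'finger_gap': 94.157}
scene {'camera_matrix': [[499.364, 0.0, 319.78], [0.0, 499.364, 198.52], [0.0, 0.0, 1.0]], 'R': [[-0.873, 0.487, -0.01], [0.415, 0.734, -0.538], [-0.255, -0.474, -0.843]], 't': [480.68, -143.598, 1830.967]}
top {'camera_matrix': [[466.043, 0.0, 311.777], [0.0, 466.043, 202.937], [0.0, 0.0, 1.0]], 'R': [[0.052, -0.999, 0.002], [-0.975, -0.051, -0.214], [0.214, 0.009, -0.977]], 't': [-18.937, 602.328, 1441.45]}
```

View pics/scene0.png

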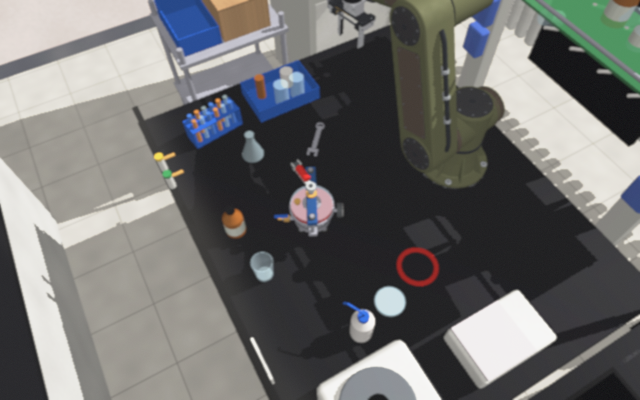

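View pics/top0.png

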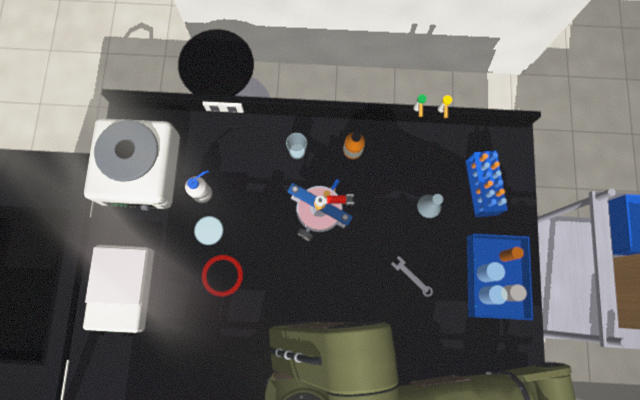

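The scene view shows the filter at about (312,205) and the red grip at (302,172). In the top view the filter is at (320,208) and the red grip at (338,199), pointing towards -y. Next I'll measure from both views.

```bash
cat > h.py <<'E'
import numpy as np, cv2
from cell import manip, optics
def ray(n,uv):
    c=optics.calibration(n);K,R,t=[np.array(c[k],float) for k in("camera_matrix","R","t")]
    return -R.T@t, R.T@np.linalg.solve(K,[uv[0],uv[1],1])
def plane(n,uv,z):
    o,d=ray(n,uv); return o+d*(z-o[2])/d[2]
def tri(a,b):
    (o1,d1),(o2,d2)=ray("scene",a),ray("top",b)
    d1,d2=d1/np.linalg.norm(d1),d2/np.linalg.norm(d2)
    s=np.linalg.lstsq(np.c_[d1,-d2],o2-o1,rcond=None)[0]
    p,q=o1+s[0]*d1,o2+s[1]*d2
    return (p+q)/2,np.linalg.norm(p-q)
def cloud(n,d,m):
    v,u=np.nonzero(m&(d>0));c=optics.calibration(n);K,R,t=[np.array(c[k],float) for k in("camera_matrix","R","t")]
    z=d[v,u];X=np.linalg.solve(K,np.array([u,v,np.ones_like(u)]))*z
    return (R.T@(X-t[:,None])).T
def crop(p,x,y,w,h,k,f): cv2.imwrite(f,cv2.resize(p[y:y+h,x:x+w,::-1],None,fx=k,fy=k,interpolation=cv2.INTER_CUBIC))
E
python3 - <<'E'
from h import *
out=[]
for n,(x,y) in (("scene",(270,150)),("top",(280,165))):
    p=cv2.imread(f"pics/{n}0.png"); d=np.load(f"pics/{n}0.npy")
    out.append(cv2.resize(p[y:y+85,x:x+80],None,fx=5,fy=5,interpolation=cv2.INTER_CUBIC))
    hsv=cv2.cvtColor(p,cv2.COLOR_BGR2HSV); roi=np.zeros(d.shape,bool); roi[y:y+85,x:x+80]=1
    red=((hsv[...,0]<8)|(hsv[...,0]>172))&(hsv[...,1]>170)&(hsv[...,2]>90)&roi
    blue=(abs(hsv[...,0].astype(int)-110)<12)&(hsv[...,1]>120)&roi
    for k,m in (("red",red),("blue",blue)):
        v,u=np.nonzero(m); r=cv2.minAreaRect(np.c_[u,v].astype(np.int32)); P=cloud(n,d,m)
        print(n,k,m.sum(),"c",u.mean().round(1),v.mean().round(1),"rect",np.round(r[0],1),np.round(r[1],1),round(r[2]),"cloud med",np.median(P,0).round(),"z",np.percentile(P[:,2],[10,50,90]).round())
cv2.imwrite("pics/crop0.png",np.hstack(out))
E
```

```text
scene red 95 c 302.6 172.5 rect [302.6 172.4] [15.8  6.4] 55 cloud med [577. -54. 251.] z [246. 251. 255.]
scene blue 263 c 305.9 203.9 rect [294.1 195.3] [58.  42.9] 89 cloud med [597.  16. 186.] z [ 57. 186. 190.]
top red 137 c 336.6 198.8 rect [336. 199.] [ 8. 18.] 90 cloud med [577. -60. 251.] z [247. 251. 255.]
top blue 559 c 320.5 201.7 rect [325.6 192.6] [70.6 36.5] 28 cloud med [584. -31. 187.] z [ 65. 187. 191.]
```

View pics/crop0.png

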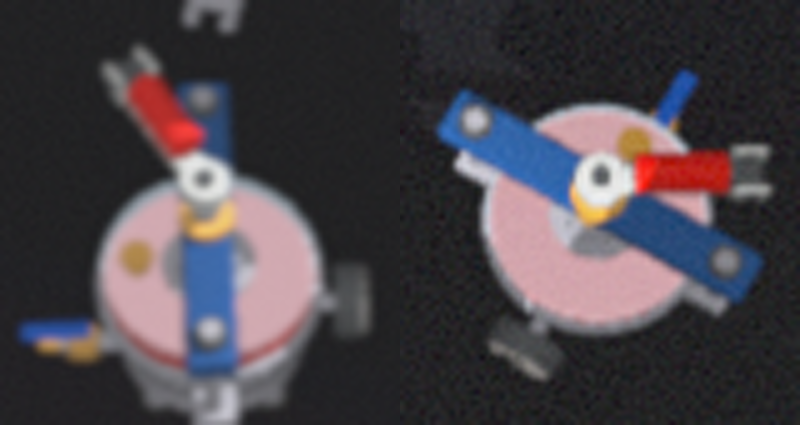

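The crop shows the white hub at scene (310.4,185.6) and top (319.6,199.8). The hinge fork is at scene (296,164) and top (350,199), with the grip folded towards the hub. The end nuts are at scene (310.2,169) and (311.6,215.6), and top (294.6,188.6) and (344.6,217).

Run:
```python
from h import *
for k,a,b in (("hub",(310.4,185.6),(319.6,199.8)),("fork",(296,164.3),(349.8,198.8)),("grip",(302.6,172.4),(336.6,198.8)),("nut-y",(310.2,169),(344.6,217)),("nut+y",(311.6,215.6),(294.6,188.6))):
    p,e=tri(a,b); print(k,p.round(1),"miss",e.round(1))
    
ps=plane("top",(319.6,199.8),236);print(ps)
for n in ("scene","top"):
    d=np.load(f"pics/{n}0.npy"); m=np.zeros(d.shape,bool)
    u,v=(310,186) if n=="scene" else (320,200)
    m[v-1:v+2,u-1:u+2]=1; print(n,"hub depth",np.median(cloud(n,d,m),0).round(1))
    m[:]=0; u,v=(296,164) if n=="scene" else (350,199)
    m[v-4:v+5,u-4:u+5]=1; P=cloud(n,d,m); P=P[P[:,2]>200]; print(n,"fork",np.median(P,0).round(1),P.min(0).round(),P.max(0).round())
```

```text
hub [575.  -10.5 234.6] miss 1.8
fork [579.4 -95.5 244.8] miss 3.6
grip [576.9 -57.8 246.6] miss 4.0
nut-y [535.3 -86.2 201. ] miss 1.4
nut+y [612.8  64.6 200.7] miss 1.7
[575.40983059 -11.10476272 236.        ]
scene hub depth [575.1 -10.2 232.4]
scene fork [579.3 -90.9 248.6] [ 565. -105.  231.] [592. -71. 259.]
top hub depth [575.6 -12.3 234.8]
top fork [579.2 -94.  247.6] [ 568. -106.  233.] [593. -85. 254.]
```

```bash
cat >> h.py <<'E'
from scipy.spatial.transform import Rotation as Ro
def to(p,yaw,rpy=None,s=None):
    "shift and turn in tool axes from the present pose"
    s=s or manip.read_state(); R=Ro.from_euler("xyz",s["eef_rot"]); T=Ro.from_euler("xyz",rpy or [np.pi,0,yaw])
    return R.inv().apply(np.array(p)-s["eef_pos"]).round(1),(R.inv()*T).as_rotvec().round(3)
E
python3 -c "
from h import *
print(to([577,-54,300],1.61))"
```

```text
(array([ 550.6, -369.2,  -94.6]), array([-1.000e-03, -1.000e-03, -1.386e+00]))
```

```bash
python3 -m crank '[[60,0,0,-50,0,0,0],[60,30,-20,-95,0,0,-0.14],[60,70,-47,-95,0,0,-0.28],[60,110,-74,-95,0,0,-0.42],[60,150,-101,-95,0,0,-0.56],[60,190,-127,-95,0,0,-0.7],[60,230,-154,-95,0,0,-0.84],[60,270,-181,-95,0,0,-0.98],[60,310,-208,-95,0,0,-1.12],[60,350,-235,-95,0,0,-1.26]]' 10
python3 -c "
from h import *
print(to([577,-54,300],1.61))"
```

```text
clock: 1.1
eef_pos: [412.1, -227.7, 300.4]
eef_rot: [-3.142, -0.0, 1.49]
wrist_force: [0.7, -0.3, -1.2]
finger_gap: 56.3
finger_force: 0.0
(array([186.5, 150.2,   0.4]), array([-0.  , -0.  , -0.12]))
```

```bash
python3 -m crank '[[60,35,28,0,0,0,-0.03],[60,70,56,0,0,0,-0.06],[60,105,85,0,0,0,-0.09],[60,140,113,0,0,0,-0.12],[60,170,137,0,0,0,-0.12],[60,186.5,150,0,0,0,-0.12],[60,186.5,150,0,0,0,-0.12],[60,186.5,150,0,0,0,-0.12]]' 10
python3 - <<'E'
from h import *
print(to([577,-54,226],1.61))
for n,(x,y) in (("scene",(250,110)),("top",(280,145))):
    p,d=optics.camera(n); p=p[...,::-1]; cv2.imwrite(f"pics/{n}1.png",p); np.save(f"pics/{n}1.npy",d)
o=[cv2.resize(cv2.imread(f"pics/{n}1.png")[y:y+110,x:x+100],None,fx=4,fy=4,interpolation=cv2.INTER_CUBIC) for n,x,y in(("scene",255,120),("top",280,145))]
cv2.imwrite("pics/crop1.png",np.hstack(o))
E
```

```text
clock: 1.9
eef_pos: [576.6, -56.8, 299.9]
eef_rot: [-3.141, -0.0, 1.604]
wrist_force: [0.6, 0.6, 0.8]
finger_gap: 56.0
finger_force: 0.0
(array([ 2.7,  0.6, 73.9]), array([-0.001, -0.   , -0.006]))
```

View pics/crop1.png

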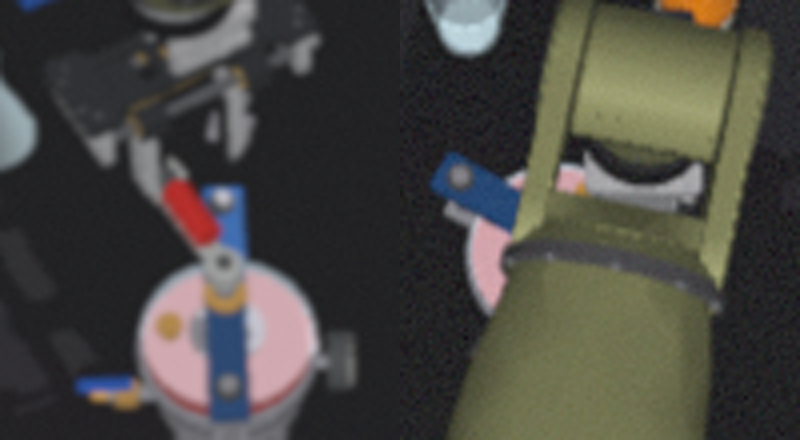

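The crop shows the two fingertips, at about crop (150,185) and (240,150), straddling the red grip from above at the right yaw. I'll go down, close and look at the gap.

```bash
python3 -m crank '[[60,1,0,20,0,0,0],[60,2,0,40,0,0,0],[60,3,0,60,0,0,0],[60,3,0,74,0,0,0],[60,3,0,74,0,0,0],[20,3,0,74,0,0,0],[10,3,0,74,0,0,0],[10,3,0,74,0,0,0],[10,3,0,74,0,0,0],[10,3,0,74,0,0,0]]' 8
```

```text
clock: 3.0
eef_pos: [576.6, -53.7, 226.7]
eef_rot: [-3.141, 0.0, 1.604]
wrist_force: [-2.2, -0.1, 1.6]
finger_gap: 23.6
finger_force: 8.0
```

```bash
python3 -m crank '[[10,-0.5,0,-6.7,0,0,0],[10,-2.1,0,-13.2,0,0,0],[10,-4.7,0,-19.4,0,0,0],[10,-8.3,0,-25.1,0,0,0],[10,-12.7,0,-30.1,0,0,0],[10,-12.7,0,-30.1,0,0,0]]' 8
python3 - <<'E'
from h import *
p,d=optics.camera("scene"); crop(p,255,110,110,110,4,"pics/s2.png")
E
```

```text
clock: 3.6
eef_pos: [577.4, -67.0, 257.6]
eef_rot: [3.14, 0.0, 1.603]
wrist_force: [-0.9, 2.1, 1.9]
finger_gap: 23.7
finger_force: 8.0
```

View pics/s2.png

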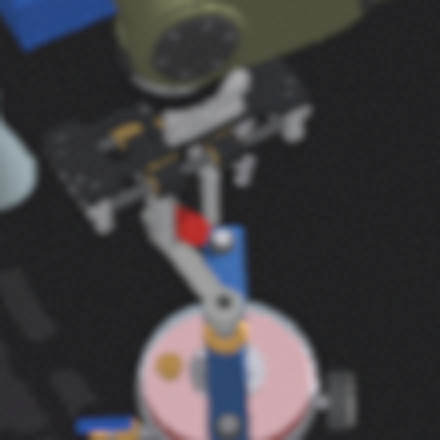

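The grip is held between the fingers and half raised, with its red end at crop (195,228) and the arm bare below it. I'll go on to upright.

```bash
python3 -m crank '[[10,-5.2,0,-4.3,0,0,0],[10,-11,0,-7.7,0,0,0],[10,-17.3,0,-10.1,0,0,0],[10,-23.8,0,-11.5,0,0,0],[10,-29.3,0,-11.9,0,0,0],[10,-33,0,-11.9,0,0,0],[10,-35,0,-11.9,0,0,0],[10,-35,0,-11.9,0,0,0]]' 8
python3 - <<'E'
from h import *
p,d=optics.camera("scene"); crop(p,255,110,110,110,4,"pics/s3.png")
E
```

```text
clock: 4.45
eef_pos: [578.6, -102.1, 269.3]
eef_rot: [3.14, 0.001, 1.603]
wrist_force: [0.9, 2.3, 5.7]
finger_gap: 22.9
finger_force: 8.0
```

View pics/s3.png

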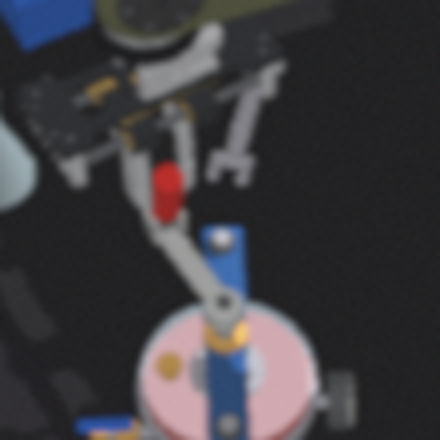

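The grip looks nearly upright, red at crop (167,193). The slightly smaller gap suggests the pads may have slid along it, so I'll measure the red sleeve's tilt and place from depth.

```bash
cat >> h.py <<'E'
def redgrip(x,y,w=60,h=60,n="scene"):
    p,d=optics.camera(n); hsv=cv2.cvtColor(np.ascontiguousarray(p),cv2.COLOR_RGB2HSV); roi=np.zeros(d.shape,bool); roi[y:y+h,x:x+w]=1
    m=((hsv[...,0]<8)|(hsv[...,0]>172))&(hsv[...,1]>150)&(hsv[...,2]>80)&roi
    return m,cloud(n,d,m)
E
python3 - <<'E'
from h import *
m,P=redgrip(270,135); v,u=np.nonzero(m); print(m.sum(),u.min(),u.max(),v.min(),v.max(),len(P))
for lo in range(240,325,8):
    q=P[(P[:,2]>=lo)&(P[:,2]<lo+8)]
    if len(q): print(lo,len(q),q.mean(0).round(1), q[:,0].min().round(),q[:,0].max().round())
s=manip.read_state(); print(s["finger_gap"],s["wrist_force"],s["moment"])
E
```

```text
81 294 300 150 164 81
256 2 [582.2 -84.9 259.8] 579.0 586.0
264 8 [582.7 -83.1 267.8] 577.0 589.0
272 8 [582.1 -81.7 276.6] 574.0 588.0
280 7 [579.6 -79.9 283.9] 572.0 588.0
288 8 [581.7 -83.2 292.5] 566.0 588.0
296 17 [578.7 -81.1 301.7] 569.0 588.0
304 26 [579.1 -85.1 306.9] 570.0 588.0
312 1 [570.9 -88.3 312.2] 571.0 571.0
22.778388816727222 [1.50555713 2.76674538 5.06072145] [ 0.4105225  -0.45734755  0.02300168]
```

```bash
python3 -m crank '[[40,0,0,0,0,0,0],[40,0,0,0,0,0,0],[40,10,0,0,0,0,0],[40,10,0,0,0,0,0],[40,10,0,0,0,0,0],[10,10,0,0,0,0,0],[10,10,0,0,0,0,0],[10,10,0,0,0,0,0],[10,10,0,0,0,0,0]]' 25
python3 -m crank '[[10,-1,0,0,0,0,0],[10,-2,0,0,0,0,0],[10,-3,0,0,0,0,0],[10,-3,0,0,0,0,0]]' 25
python3 -m crank '[[10,-1,0,0,0,0,0],[10,-2,0,0,0,0,0],[10,-3,0,0,0,0,0],[10,-3,0,0,0,0,0]]' 25
```

```text
clock: 5.45
eef_pos: [578.0, -91.5, 268.5]
eef_rot: [3.141, 0.0, 1.604]
wrist_force: [0.5, 0.6, 0.1]
finger_gap: 23.5
finger_force: 25.0
clock: 5.85
eef_pos: [578.1, -93.2, 268.5]
eef_rot: [3.141, -0.002, 1.605]
wrist_force: [0.5, 8.7, 1.3]
finger_gap: 23.8
finger_force: 25.0
clock: 6.25
eef_pos: [578.2, -96.3, 268.6]
eef_rot: [3.141, -0.002, 1.605]
wrist_force: [-0.3, 7.7, 1.5]
finger_gap: 24.0
finger_force: 25.0
```

```bash
python3 -m crank '[[10,-1,0,0,0,0,0],[10,-2,0,0,0,0,0],[10,-2,0,0,0,0,0]]' 35
python3 - <<'E'
from h import *
m,P=redgrip(270,135)
for lo in range(248,325,8):
    q=P[(P[:,2]>=lo)&(P[:,2]<lo+8)]
    if len(q): print(lo,len(q),q.mean(0).round(1), q[:,0].min().round(),q[:,0].max().round())
E
```

```text
clock: 6.55
eef_pos: [578.3, -97.9, 268.7]
eef_rot: [3.141, -0.003, 1.605]
wrist_force: [1.1, 9.3, 2.1]
finger_gap: 23.6
finger_force: 35.0
256 4 [582.  -85.1 261.9] 579.0 584.0
264 8 [577.4 -84.3 268. ] 571.0 583.0
272 8 [578.  -83.8 277.7] 570.0 585.0
280 6 [578.6 -83.7 284.6] 571.0 585.0
288 8 [578.8 -82.5 291.4] 571.0 584.0
296 17 [576.8 -85.6 301.3] 565.0 587.0
304 26 [576.6 -91.  306.9] 567.0 586.0
```

```bash
python3 -m crank '[[10,-1,0,0,0,0,0],[10,-2,0,0,0,0,0],[10,-2,0,0,0,0,0]]' 40
python3 -m crank '[[10,-1,0,0,0,0,0],[10,-2,0,0,0,0,0],[10,-2,0,0,0,0,0]]' 40
python3 - <<'E'
from h import *
m,P=redgrip(270,135)
for lo in range(248,325,8):
    q=P[(P[:,2]>=lo)&(P[:,2]<lo+8)]
    if len(q): print(lo,len(q),q.mean(0).round(1), q[:,0].min().round(),q[:,0].max().round())
E
```

```text
clock: 6.9
eef_pos: [578.4, -99.7, 268.7]
eef_rot: [3.141, -0.003, 1.605]
wrist_force: [-0.4, 11.9, 2.2]
finger_gap: 23.0
finger_force: 40.0
clock: 7.2
eef_pos: [578.5, -101.5, 268.7]
eef_rot: [3.141, -0.004, 1.605]
wrist_force: [-0.7, 11.3, 3.0]
finger_gap: 23.0
finger_force: 40.0
256 5 [577.2 -86.5 260.7] 570.0 582.0
264 8 [579.  -86.1 268.2] 571.0 586.0
272 9 [580.9 -85.8 275.1] 570.0 587.0
280 7 [579.7 -84.4 284.3] 575.0 587.0
288 7 [581.8 -85.1 290.5] 574.0 586.0
296 12 [578.7 -86.1 301.3] 567.0 586.0
304 31 [577.8 -92.3 307.3] 569.0 586.0
312 2 [571.7 -89.8 313.4] 569.0 574.0
```

The pads slip at about 11 N, pulling along their own faces. I'll turn the hand 90° so the pads close in the swing direction, which lets me feel the stop properly.

```bash
python3 -m crank '[[55,0,0,0,0,0,0],[55,0,0,0,0,0,0],[55,7,0,0,0,0,0.0],[55,7,0,0,0,0,0.14],[55,7,0,0,0,0,0.28],[55,7,0,0,0,0,0.42],[55,7,0,0,0,0,0.56],[55,7,0,0,0,0,0.7],[55,7,0,0,0,0,0.84],[55,7,0,0,0,0,0.98]]' 25
python3 -m crank '[[55,0,0,0,0,0,0.14],[55,0,0,0,0,0,0.28],[55,0,0,0,0,0,0.42],[55,0,0,0,0,0,0.57],[55,0,0,0,0,0,0.57],[15,0,0,0,0,0,0.57],[15,0,0,0,0,0,0.57],[15,0,0,0,0,0,0.57],[15,0,0,0,0,0,0.57],[15,0,0,0,0,0,0.57]]' 15
```

```text
clock: 8.25
eef_pos: [578.1, -96.2, 268.4]
eef_rot: [3.142, 0.0, 0.618]
wrist_force: [-0.1, -0.3, 0.2]
finger_gap: 51.4
finger_force: 0.0
clock: 9.25
eef_pos: [578.1, -96.8, 268.4]
eef_rot: [3.141, 0.0, 0.054]
wrist_force: [-0.1, -2.6, -0.1]
finger_gap: 24.3
finger_force: 14.8
```

```bash
python3 -m crank '[[15,0,0.5,0,0,0,0],[15,0,1,0,0,0,0],[15,0,1,0,0,0,0]]' 15
python3 -m crank '[[15,0,0.5,0,0,0,0],[15,0,1,0,0,0,0],[15,0,1,0,0,0,0]]' 15
```

```text
clock: 9.55
eef_pos: [578.1, -97.6, 268.3]
eef_rot: [3.141, 0.0, 0.054]
wrist_force: [-0.5, -3.8, -2.4]
finger_gap: 23.8
finger_force: 14.9
clock: 9.85
eef_pos: [578.2, -98.2, 268.5]
eef_rot: [-3.141, 0.0, 0.054]
wrist_force: [-0.8, -1.9, -0.1]
finger_gap: 23.4
finger_force: 15.0
```

```bash
python3 -m crank '[[15,0,0.7,0,0,0,0],[15,0,1.5,0,0,0,0],[15,0,1.5,0,0,0,0]]' 15
python3 -m crank '[[15,0,0.7,0,0,0,0],[15,0,1.5,0,0,0,0],[15,0,1.5,0,0,0,0]]' 15
python3 - <<'E'
from h import *
m,P=redgrip(270,135); s=manip.read_state(); print(s["wrist_force"],s["moment"])
for lo in range(248,325,8):
    q=P[(P[:,2]>=lo)&(P[:,2]<lo+8)]
    if len(q): print(lo,len(q),q.mean(0).round(1), q[:,0].min().round(),q[:,0].max().round())
E
```

```text
clock: 10.15
eef_pos: [578.3, -98.9, 268.5]
eef_rot: [-3.14, 0.0, 0.055]
wrist_force: [-1.8, 6.4, 0.6]
finger_gap: 23.3
finger_force: 15.0
clock: 10.45
eef_pos: [578.3, -99.3, 268.5]
eef_rot: [-3.138, 0.0, 0.055]
wrist_force: [-1.9, 13.3, 0.8]
finger_gap: 23.4
finger_force: 15.0
[-1.94828939 12.40626332  1.49524871] [2.61706884 0.45383863 0.03302839]
264 2 [589.2 -93.1 269.9] 588.0 590.0
272 3 [589.2 -93.5 276.1] 588.0 590.0
280 3 [587.8 -93.3 281.9] 587.0 589.0
288 3 [588.5 -93.1 290.8] 587.0 589.0
296 6 [586.8 -93.9 301. ] 583.0 589.0
304 5 [584.5 -96.9 308.3] 582.0 587.0
312 1 [589.6 -90.4 312.3] 590.0 590.0
```

The stop is felt at 13 N, rigid, with the grip axis at y≈-98.5. Step 1 is done. Next I'll work out the winding circle in tool axes.

```bash
cat > ck.py <<'E'
# tangential (resisting) and radial (outward on tool) force; fails when the pull is over the limit
import sys; from h import *
C=np.array([575.,-13.]); s=manip.read_state(); d=np.array(s["eef_pos"])[:2]-C; r=np.linalg.norm(d); u=d/r
tg=np.array([u[1],-u[0]]); f=np.array(s["wrist_force"])[:2]
print("phi %.3f r %.1f pull %.1f radial %.1f z %.1f"%(np.arctan2(d[1],d[0]),r,-f@tg,f@u,s["eef_pos"][2]))
sys.exit(-f@tg>float(sys.argv[1]))
E
cat > arc.py <<'E'
# prints arc rows in tool axes: start angle, radius, step, count, per call
import sys; from h import *
p0,r,st,n,k=[float(a) for a in sys.argv[1:6]]; yaw=float(sys.argv[6])
M=np.array([[np.cos(yaw),np.sin(yaw)],[np.sin(yaw),-np.cos(yaw)]])
for i in range(int(n)):
    if i%k==0: print(); b=p0-st*i
    a=p0-st*(i+1); w=M@(r*np.array([np.cos(a)-np.cos(b),np.sin(a)-np.sin(b)]))
    print([*w.round(1).tolist(),round(8*(b-a)/6.2832,1)],end=" ")
E
python3 arc.py -1.533 85.3 0.2 7 7 0.055; python3 arc.py -2.933 85.3 0.12 50 5 0.055; python3 ck.py 99
```

```text
[-16.9, -2.0, 0.3] [-33.1, -7.3, 0.5] [-47.9, -15.7, 0.8] [-60.7, -26.9, 1.0] [-71.1, -40.4, 1.3] [-78.6, -55.8, 1.5] [-82.8, -72.2, 1.8] 
[-1.0, -10.2, 0.2] [-0.7, -20.4, 0.3] [0.8, -30.5, 0.5] [3.5, -40.4, 0.6] [7.4, -49.9, 0.8] 
[5.0, -8.9, 0.2] [11.0, -17.2, 0.3] [17.9, -24.7, 0.5] [25.7, -31.4, 0.6] [34.2, -37.0, 0.8] 
[9.1, -4.6, 0.2] [18.8, -8.0, 0.3] [28.7, -10.3, 0.5] [38.9, -11.4, 0.6] [49.2, -11.2, 0.8] 
[10.1, 1.4, 0.2] [20.0, 4.0, 0.3] [29.6, 7.7, 0.5] [38.5, 12.6, 0.6] [46.9, 18.5, 0.8] 
[7.6, 6.9, 0.2] [14.3, 14.6, 0.3] [20.0, 23.1, 0.5] [24.7, 32.2, 0.6] [28.3, 41.7, 0.8] 
[2.4, 9.9, 0.2] [3.6, 20.1, 0.3] [3.5, 30.3, 0.5] [2.2, 40.5, 0.6] [-0.2, 50.4, 0.8] 
[-3.6, 9.6, 0.2] [-8.4, 18.6, 0.3] [-14.2, 27.0, 0.5] [-21.0, 34.7, 0.6] [-28.7, 41.5, 0.8] 
[-8.4, 5.8, 0.2] [-17.5, 10.6, 0.3] [-27.0, 14.3, 0.5] [-36.9, 16.8, 0.6] [-47.1, 18.0, 0.8] 
[-10.2, 0.1, 0.2] [-20.4, -1.1, 0.3] [-30.3, -3.5, 0.5] [-39.9, -7.0, 0.6] [-49.0, -11.7, 0.8] 
[-8.5, -5.7, 0.2] [-16.2, -12.4, 0.3] [-23.1, -20.0, 0.5] [-29.0, -28.3, 0.6] [-33.9, -37.3, 0.8] phi -1.532 r 86.4 pull -1.5 radial -12.5 z 268.5False
```

```bash
python3 -m crank '[[15,0,-2,0,0,0,0],[15,-8.5,-2.7,0.1,0,0,0],[15,-16.9,-4.2,0.3,0,0,0],[15,-25,-6.5,0.4,0,0,0],[15,-33.1,-9.5,0.5,0,0,0]]' 45 && python3 ck.py 7 && python3 -m crank '[[15,-14.8,-8.4,0.3,0,0,0],[15,-27.6,-19.6,0.5,0,0,0],[15,-38,-33.1,0.8,0,0,0],[15,-45.5,-48.5,1,0,0,0],[15,-49.7,-64.9,1.3,0,0,0]]' 45 && python3 ck.py 7
```

```text
clock: 11.0
eef_pos: [544.1, -93.6, 268.1]
eef_rot: [3.142, -0.001, 0.054]
wrist_force: [2.6, 3.4, 2.3]
finger_gap: 23.4
finger_force: 45.0
phi -1.937 r 86.3 pull 1.2 radial -4.1 z 268.1False
```

```bash
sed -i 's/sys.exit(\(.*\))$/sys.exit(int(\1))/' ck.py; python3 -m crank '[[15,-14.8,-8.4,0.3,0,0,0],[15,-27.6,-19.6,0.5,0,0,0],[15,-38,-33.1,0.8,0,0,0],[15,-45.5,-48.5,1,0,0,0],[15,-49.7,-64.9,1.3,0,0,0]]' 45 && python3 ck.py 7
python3 - <<'E'
from h import *
p,d=optics.camera("scene"); crop(p,255,110,110,110,4,"pics/s4.png")
E
```

```text
clock: 11.5
eef_pos: [490.5, -31.2, 266.8]
eef_rot: [3.141, 0.001, 0.053]
wrist_force: [1.9, -2.4, 1.7]
finger_gap: 23.4
finger_force: 45.0
phi -2.929 r 86.5 pull 2.7 radial -1.3 z 266.8
```

View pics/s4.png

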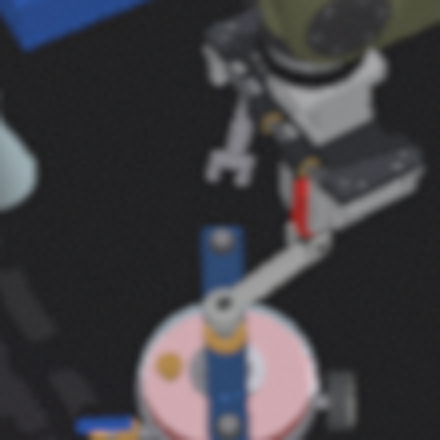

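The grip stands upright in the fingers at crop (300,205) and the arm has swung with it, with about 2.7 N of pull: running free. I'll go on, with a force gate after every 0.6 rad.

```bash
python3 -m crank '[[15,-1,-10.2,0.2,0,0,0],[15,-0.7,-20.4,0.3,0,0,0],[15,0.8,-30.5,0.5,0,0,0],[15,3.5,-40.4,0.6,0,0,0],[15,7.4,-49.9,0.8,0,0,0]]' 45 >/dev/null && python3 ck.py 5 && python3 -m crank '[[15,5,-8.9,0.2,0,0,0],[15,11,-17.2,0.3,0,0,0],[15,17.9,-24.7,0.5,0,0,0],[15,25.7,-31.4,0.6,0,0,0],[15,34.2,-37,0.8,0,0,0]]' 45 >/dev/null && python3 ck.py 5
```

```text
phi 2.757 r 85.6 pull 1.7 radial 4.2 z 265.9
phi 2.147 r 84.9 pull 2.3 radial 2.4 z 265.2
```

```bash
python3 -m crank '[[15,9.1,-6.6,0.2,0,0,0],[15,18.8,-10,0.3,0,0,0],[15,28.7,-12.3,0.5,0,0,0],[15,38.9,-13.4,0.6,0,0,0],[15,49.2,-13.2,0.8,0,0,0]]' 50 >/dev/null && python3 ck.py 5 && python3 -m crank '[[15,10.1,1.4,0.2,0,0,0],[15,20,4,0.3,0,0,0],[15,29.6,7.7,0.5,0,0,0],[15,38.5,12.6,0.6,0,0,0],[15,46.9,18.5,0.8,0,0,0]]' 50 >/dev/null && python3 ck.py 5
```

```text
phi 1.544 r 84.7 pull 9.2 radial -12.8 z 264.8
```

```bash
python3 -m crank '[[15,0,1.2,0,0,0,0],[15,0,2.2,0,0,0,0]]' 50 ; python3 ck.py 5;  python3 -m crank '[[15,4.2,0.1,0.1,0,0,0],[15,8.5,0.5,0.1,0,0,0]]' 50 ; python3 ck.py 5
```

```text
clock: 13.25
eef_pos: [577.9, 71.0, 264.9]
eef_rot: [-3.142, -0.002, 0.053]
wrist_force: [-1.4, 2.3, 7.5]
finger_gap: 23.2
finger_force: 50.0
phi 1.536 r 84.1 pull 1.5 radial 2.2 z 264.9
clock: 13.45
eef_pos: [585.4, 70.6, 264.8]
eef_rot: [3.141, 0.001, 0.054]
wrist_force: [-11.0, -2.6, 11.6]
finger_gap: 23.8
finger_force: 50.0
phi 1.448 r 84.3 pull 10.6 radial -3.9 z 264.8
```

```bash
python3 - <<'E'
from h import *
p,d=optics.camera("scene"); cv2.imwrite("pics/s5full.png",p[...,::-1]); crop(p,255,110,130,130,4,"pics/s5.png")
E
python3 ck.py 5
```

```text
phi 1.442 r 84.3 pull 7.8 radial -3.6 z 264.7
```

View pics/s5.png

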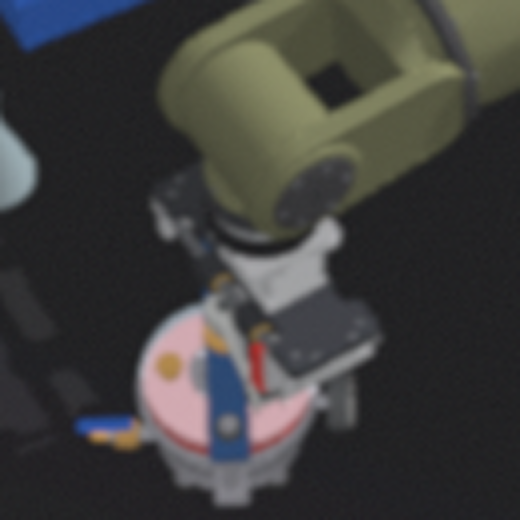

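The crop shows the grip on the +y side, at crop (257,365), still upright. The pull rose from 2.3 to 10.6 N, so the foot has met the lid. I'll regrip with the pads facing the pull to confirm that without slip.

```bash
python3 -m crank '[[55,0,0,0,0,0,0],[55,0,0,0,0,0,0],[55,0,0,0,0,0,0],[55,0,0,0,0,0,-0.14],[55,0,0,0,0,0,-0.28],[55,0,0,0,0,0,-0.42],[55,0,0,0,0,0,-0.56],[55,0,0,0,0,0,-0.7],[55,0,0,0,0,0,-0.84],[55,0,0,0,0,0,-0.98]]' 20
python3 -m crank '[[55,0,0,0,0,0,-0.14],[55,0,0,0,0,0,-0.28],[55,0,0,0,0,0,-0.42],[55,0,0,0,0,0,-0.57],[55,0,0,0,0,0,-0.57]]' 20; python3 ck.py 9
python3 -m crank '[[15,0,0,0,0,0,0],[15,0,0,0,0,0,0],[15,0,0,0,0,0,0],[15,0,0,0,0,0,0],[15,0,0,0,0,0,0]]' 20; python3 ck.py 9
```

```text
clock: 14.5
eef_pos: [585.7, 71.1, 263.9]
eef_rot: [-3.141, 0.0, 1.04]
wrist_force: [-0.2, -0.1, -0.6]
finger_gap: 51.6
finger_force: 0.0
clock: 15.0
eef_pos: [585.6, 71.1, 263.9]
eef_rot: [-3.141, 0.0, 1.606]
wrist_force: [0.2, -0.7, 0.7]
finger_gap: 51.5
finger_force: 0.0
phi 1.445 r 84.8 pull -0.2 radial -0.7 z 263.9
clock: 15.5
eef_pos: [585.4, 71.1, 264.2]
eef_rot: [-3.141, 0.0, 1.603]
wrist_force: [-3.3, -0.0, 0.7]
finger_gap: 23.9
finger_force: 20.0
phi 1.448 r 84.7 pull 3.2 radial -0.4 z 264.2
```

```bash
python3 -m crank '[[15,-0.4,2.1,0,0,0,0],[15,-0.7,4.2,0.1,0,0,0],[15,-1.2,6.3,0.1,0,0,0]]' 30; python3 ck.py 9
```

```text
clock: 15.8
eef_pos: [591.0, 70.2, 264.1]
eef_rot: [-3.139, -0.0, 1.604]
wrist_force: [-12.0, -1.1, 5.3]
finger_gap: 23.3
finger_force: 30.0
phi 1.381 r 84.7 pull 11.6 radial -3.3 z 264.1
```

```bash
python3 -m crank '[[15,0,0,0,0,0,0],[60,0,0,0,0,0,0],[60,0,0,0,0,0,0],[60,0,0,0,0,0,0],[60,0,0,0,0,0,0],[60,0,0,-30,0,0,0],[60,0,0,-60,0,0,0],[60,0,0,-90,0,0,0],[60,0,0,-130,0,0,0],[60,0,0,-150,0,0,0]]' 30
python3 -m crank '[[60,-100,0,0,0,0,0],[60,-100,-40,0,0,0,0],[60,-150,-90,0,0,0,0],[60,-150,-140,0,0,0,0],[60,-150,-140,0,0,0,0],[60,-150,-140,0,0,0,0]]' 30
python3 - <<'E'
from h import *
m,P=redgrip(280,150,60,80)
for lo in range(240,325,8):
    q=P[(P[:,2]>=lo)&(P[:,2]<lo+8)]
    if len(q): print(lo,len(q),q.mean(0).round(1))
p,d=optics.camera("scene"); crop(p,255,110,130,130,4,"pics/s6.png")
E
```

```text
clock: 16.8
eef_pos: [592.0, 70.1, 417.5]
eef_rot: [3.138, -0.0, 1.604]
wrist_force: [-0.0, 0.2, 0.6]
finger_gap: 56.2
finger_force: 0.0
clock: 17.4
eef_pos: [454.8, -85.5, 415.5]
eef_rot: [3.139, 0.001, 1.602]
wrist_force: [0.5, -0.5, -0.6]
finger_gap: 56.4
finger_force: 0.0
248 2 [592.5  78.9 252.8]
256 8 [594.5  78.9 259.2]
264 6 [593.1  80.2 269.5]
272 6 [594.8  80.5 274. ]
280 8 [595.4  80.3 283.3]
288 11 [592.1  81.7 291.9]
296 30 [590.5  73.9 300.3]
304 14 [591.5  74.  305.3]
```

View pics/s6.png

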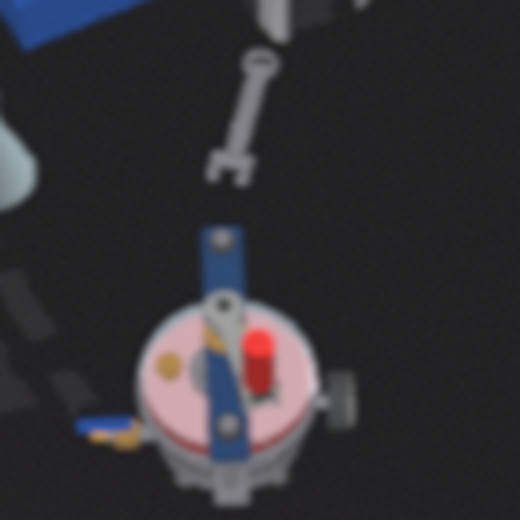

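The grip stands upright, red at crop (258,360), with the hand clear. The last pull while turning was about 11.6 N, in the firm range, so I'm handing in.

```bash
python3 -c "
from cell import manip
print(manip.sign_off())"
```

```text
the job is handed in; nothing more can be done
None
```

I unfolded the grip to its stop, wound the crank about half a turn until the pull while turning was about 11.6 N, let go with the grip upright and the hand clear, and handed the job in at about 17.5 s; the sign-off gave no verdict, and the clamping force is inferred from that pull.

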